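Wedge the rocking paint scale

TASK

The paint-mixing scale rocks because the levelling pad under one foot is missing. With the fingertips, press down on that corner until you feel it tip down to the bench, let it come back, then push the wedge along the bench, thin end first, under that foot until it is snug but does not jack the scale up, and press the corner again firmly to prove that it no longer rocks. Grasp and lift nothing, keep the scale on its other pads and the cup standing on it, leave the other things on the bench alone, and finish with the hand clear.

Things in the scene. Friction and masses are not known exactly. Their poses are not given: they have to be found in the camera images.
- scale: Loose bench scale, about 3 kg: grey deck 220 x 220 mm (underside z 30, top 65 mm), round platter 200 mm across on it (top 83 mm), console 160 x 80 mm on its -y side (y -110 to -190, top 80 mm). Origin: mid-deck, level with the undersides of its four feet; z up. Feet: black, 24 mm across, 30 mm high, at x, y = +-80 mm; three stand on pads, the +x +y one has none. It rests level
- loose_foot (a point): Centre of the underside of the foot without a pad (scale x = +80, y = +80 mm, z = 0). It hangs 6 to 10 mm above the bench, differing from run to run
- press_corner (a point): Top of the deck's bare corner above the padless foot, outside the platter: the place to press (scale x = +95, y = +95, z = 65 mm). About 3 to 6 N down here tips the scale about its other diagonal until the foot meets the bench; it comes back when let go
- pads: Three round rubber pads 40 mm across, fixed to the bench under the other feet. Origin below the middle of the scale, level with their undersides (sunk in the bench); tops 12 mm above it. Axes as the scale's
- wedge: Loose grey plastic wedge, 0.1 to 0.2 kg, on the bench off the scale's +y side, 150 x 46 mm. Origin: centre of underside; x points to the thin end. Top face 3 mm high at x = +75 mm, rising evenly to 16 mm at x = -50; behind it a heel block, x -50 to -75, 26 mm high; push on its flat back. Slides at 1 to 2 N; once it meets the foot, pushing on takes some 10 N and jacks the scale up
- cup: clear mixing cup, 84 mm across, 110 mm high, standing loose on the platter, away from the loose corner; origin under its centre
- tin: closed paint tin 100 mm across, 120 mm high, bystander on the bench; origin under its centre
- spare_cup: white mixing cup 90 mm across, 100 mm high, bystander on the bench; origin under its centre
- jar: dark jar 70 mm across, 90 mm high, bystander on the bench; origin under its centre

How it is judged:
On the way, in this order (a step that is already met when the one before it is completed fails the run):
1. the fingers press the loose corner and it tips down onto the bench, before the wedge is used (contact force between the fingers and scale above 0.5 N and angle between scale's own z axis and vertical above 0.03 rad and height (world z) of loose_foot below 0.003 m), for 0.05 s.
2. with the wedge under the foot, the fingers press the corner with over 4 N, the wedge carries the push and the scale stays level (contact force between the fingers and scale above 4 N and contact force between wedge and scale above 3 N and contact force between the fingers and wedge below 0.1 N and angle between scale's own z axis and vertical below 0.018 rad and x of loose_foot in the frame of wedge between -0.02 and 0.07 m and y of loose_foot in the frame of wedge between -0.022 and 0.022 m), for 0.2 s.
At the end, for the whole second after the job is handed in: wedge on the bench under the padless foot (foot within 22 mm of its centre line, 20 mm behind to 70 mm ahead of its middle), touching it with over 0.1 N; scale level within 0.018 rad, within 20 mm of its place, cup upright on it, all at rest (angle between scale's own z axis and vertical below 0.018 rad and contact force between wedge and scale above 0.1 N and x of loose_foot in the frame of wedge between -0.02 and 0.07 m and y of loose_foot in the frame of wedge between -0.022 and 0.022 m and angle between wedge's own z axis and vertical below 0.02 rad and horizontal distance between scale and pads below 0.02 m and angle between cup's own z axis and vertical below 0.1 rad and z of cup in the frame of scale above 0.07 m and linear speed of each of scale, wedge below 0.01 m/s).
It fails at once if the wedge is lifted more than 12 mm or tipped more than 0.35 rad (height (world z) of wedge above 0.012 m or angle between wedge's own z axis and vertical above 0.35 rad).
It fails at once if the scale is lifted off its pads by more than 12 mm (z of scale in the frame of pads above 0.024 m).
It fails at once if the scale is shoved more than 20 mm on its pads (horizontal distance between scale and pads above 0.02 m).
It fails at once if the cup on the scale is tipped or taken off (angle between cup's own z axis and vertical above 0.3 rad or z of cup in the frame of scale below 0.06 m or z of cup in the frame of scale above 0.105 m).
It fails at once if the tin, the spare cup or the jar is moved more than 30 mm (distance of any of tin, spare_cup, jar from where it was at the start of the episode above 0.03 m).
It also fails if it takes over 61 s, if anything falls off the work surface, if the arm or the gripper's body presses on something with over 40 N, if the wrist force passes 120 N, or if a joint passes its speed limit or range.

ROBOT

A 7-joint arm with a two-finger parallel gripper is mounted at the origin on the work surface. World frame = base frame: x ahead of the robot, y to its left, z up, the work surface at z = 0. Lengths are in m, angles in rad, forces in N, time in s.
With the tool pointing down it reaches from about 0.35 to 0.9 m from the base axis. Payload 8.1 kg.
Tool frame: the origin (TCP) lies at the centre of the arm's flange, where the gripper is bolted on; the fingertips stand 178 mm ahead of it and the grasp point (between the pads) lies 159 mm ahead of it; z points along the fingers, y is the direction in which the jaws open and shut (so a half turn about z gives the same grasp; the last joint's range is limited). The gripper opens to 92 mm and grips with 3 to 60 N. Pads are 19 mm wide; open, the fingers measure 130 mm over their backs; the gripper's body (75 mm by 190 mm) begins 47 mm behind the grasp point.
Start: joints at [1.003, 0.434, 0.025, 1.573, -0.012, 1.134, -0.075], TCP at [0.28, -0.559, 0.405] pointing down, gripper open.
Joint ranges: [-2.62, 2.62], [-0.44, 2.09], [-1.27, 1.32], [0.08, 2.57], [-1.32, 4.46], [0.12, 2], [-2.74, 2.74]. Speed limits (rad/s): [2.22, 2.22, 3.01, 3.01, 3.14, 3.14, 3.14].

INTERFACE

Orientations are given as a rotation vector (axis times angle).
In Python, from cell import arm, get_image, camera_model gives the robot as it stands. The module is installed in compiled form; this text tells all that it offers.
- The arm moves only by the shell command python3 -m pendant 'ROWS' [FORCE]. ROWS is JSON, a list that holds one entry, the list of rows, each a list of 7 numbers: the shift along the tool's x, y, z in mm, then the turn, a rotation vector about the tool's x, y, z in rad, then the closure, from -1 (fully open) to 1 (shut). In form: [[[x, y, z, rx, ry, rz, hand], ...]]. A call has 1 to 20 rows; each row is the pose to reach, as a shift and turn from the pose commanded when the call began, along the tool's axes at that moment; what a row does not reach only later rows make up. A row lasts 1/8 s, in which the tool goes at most 62.5 mm and 10.7 degrees, less where a joint would pass 70% of its speed; a pose out of reach is approached as far as the arm can. A call with a gripper value outside its range is refused whole. The fingers move at their own pace and stop on an object; FORCE is the grip in N (left out, the last holds). Time passes only in rows, so rows that repeat a pose let the fingers close. It gives the time, the measured TCP pose, the force and the opening at its end, in the units of the state.
- arm.observe(): the state, without advancing time (a new reading comes with each control period).
- get_image(name): name is "side" or "top"; returns the picture (480x640x3 uint8, red, green, blue); there is no depth.
- camera_model(name): a dict with "fx", "fy", "cx", "cy" (pixels), "position" and "orientation" of the camera in the world. Camera axes: x right, y down, z forward; pixel columns grow to the right and rows downward; lengths in m; the calibration is good to about 2 mm. A picture is of the moment at which its call begins. camera_model takes no time and is no camera call.
- arm.sign_off(): hands the job in, once; it reports no verdict.
The state is a dict: "clock": time; "joints": joint angles; "dq": joint speeds; "joint_efforts": joint torques, N m; "position": TCP position; "ee_rot": TCP orientation; "force": force on the tool from outside, world axes, zero at the start; "ft_torque": the same for the moment, N m; "width": opening from 0.0 (shut) to 1.0 (fully open).
Only numpy, scipy, OpenCV 4.12 (cv2) and the standard library are available. Lean on these libraries where they do the work, as an engineer would, in place of code of your own. Each camera call takes 0.05 s, during which the arm holds its last target.

## Working session

There is one attempt and no reset: what is moved stays moved. The work goes in short steps, Python scripts to look and compute and a shell command to move; the robot and the scene stay as the last step left them, time stands still between calls to the robot, and variables do not carry over. Pictures are saved under pics/ and viewed, and the job is handed in when it is done.

```bash
mkdir -p pics; python3 - <<'E'
from cell import arm,get_image,camera_model
import cv2
print(arm.observe())
for n in("side","top"):
    print(n,camera_model(n)); cv2.imwrite(f"pics/{n}0.png",get_image(n)[:,:,::-1])
E
```

```text
{'clock': 0.0, 'joints': array([ 1.0033958 ,  0.43522603,  0.02501126,  1.57409019, -0.01159904,
        1.133997  , -0.07511887]), 'dq': array([ 2.25484057e-04, -1.87513143e-03,  2.53207051e-04,  5.40427267e-04,
       -1.99963993e-03,  1.69377957e-05, -8.61061179e-04]), 'joint_efforts': array([ 3.43617212e-04, -6.67854095e+01,  9.84562151e-01, -3.14461398e+01,
       -6.07211539e-02,  4.26500116e-02,  1.62053266e-04]), 'position': array([ 0.28000452, -0.55851313,  0.40394598]), 'ee_rot': array([-3.05573127e+00, -7.23021900e-01,  8.11179035e-04]), 'force': array([1.30516   , 0.00788213, 0.23555485]), 'ft_torque': array([0.00451872, 0.01969974, 0.05921634]), 'width': 0.9997248191444006}
side {'fx': 612.2523041993466, 'fy': 612.2523041993466, 'cx': 314.51818596333305, 'cy': 233.0812335798696, 'position': array([1.06808721, 1.0845549 , 0.88056582]), 'orientation': array([-0.60157017, -2.53124072,  1.34963601])}
top {'fx': 547.0052105637926, 'fy': 547.0052105637926, 'cx': 310.49277836419816, 'cy': 239.69615446856147, 'position': array([0.35847346, 0.04131555, 1.32055386]), 'orientation': array([-2.19004272,  2.14091355, -0.13177343])}
```

View pics/side0.png

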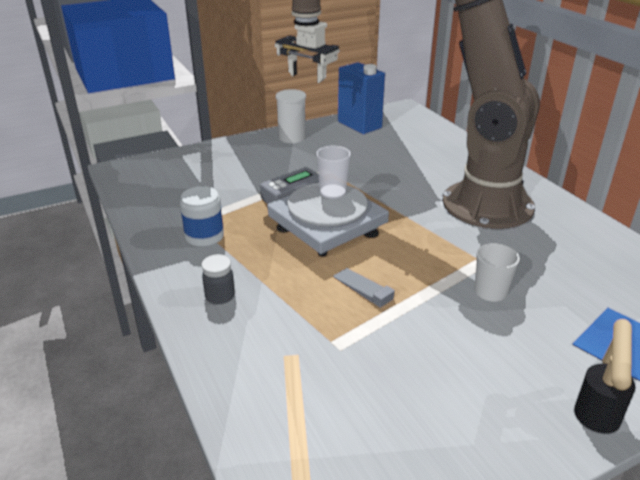

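View pics/top0.png

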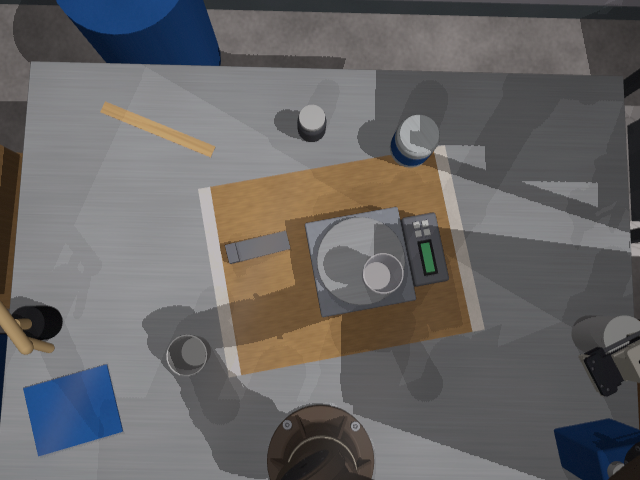

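```bash
python3 - <<'E'
import cv2
t=cv2.imread("pics/top0.png");s=cv2.imread("pics/side0.png")
cv2.imwrite("pics/tz.png",cv2.resize(t[190:330,215:455],(800,467),interpolation=cv2.INTER_CUBIC))
cv2.imwrite("pics/sz.png",cv2.resize(s[160:310,240:420],(720,600),interpolation=cv2.INTER_CUBIC))
E
```

```text
(no output)
```

View pics/tz.png

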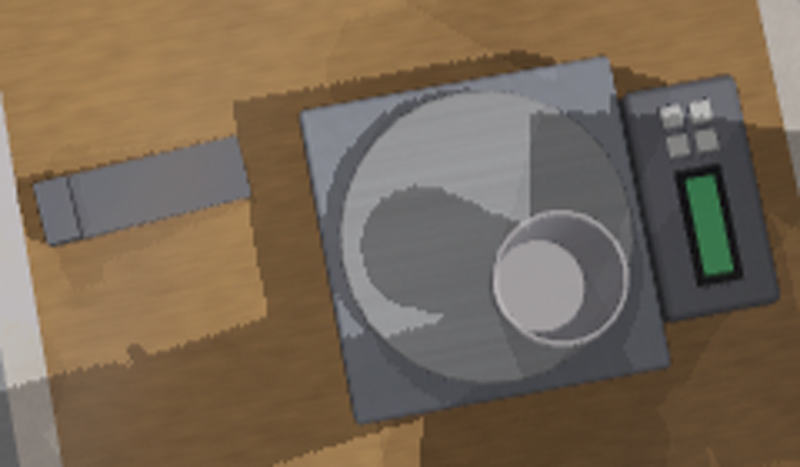

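View pics/sz.png

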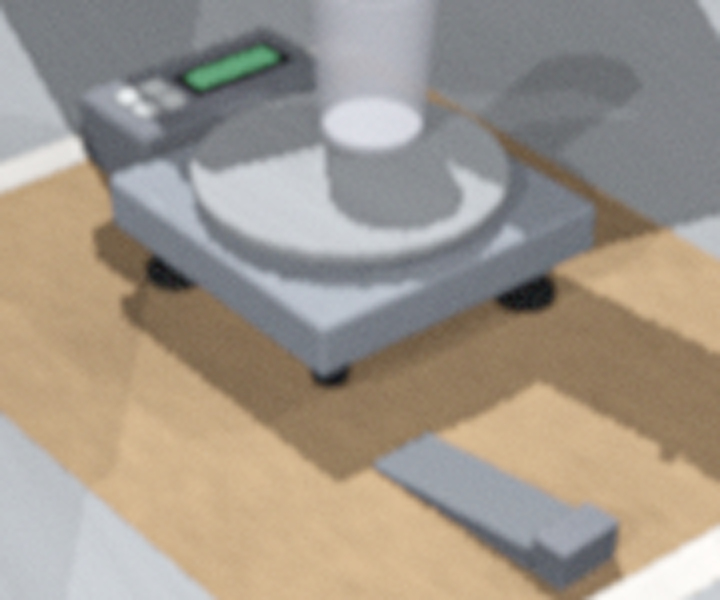

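The top crop shows the deck corners at zoom px (302,113), (606,57), (668,365), (357,423). The wedge's heel back is at (33,184)-(48,245), and its thin end at (236,137)-(250,195). The thin end points toward the scale.

```bash
cat > h.py <<'E'
import numpy as np
from cell import arm,get_image,camera_model
from scipy.spatial.transform import Rotation as R
from scipy.optimize import least_squares
def ray(n,u,v,z):
    c=camera_model(n); d=R.from_rotvec(c["orientation"]).apply([(u-c["cx"])/c["fx"],(v-c["cy"])/c["fy"],1])
    p=np.array(c["position"]); return p+d*(z-p[2])/d[2]
def fit(loc,w):
    loc=np.array(loc,float)[:,:2];w=np.array(w)[:,:2]
    a=loc-loc.mean(0);b=w-w.mean(0)
    th=np.arctan2((a[:,0]*b[:,1]-a[:,1]*b[:,0]).sum(),(a*b).sum())
    M=np.array([[np.cos(th),-np.sin(th)],[np.sin(th),np.cos(th)]])
    t=w.mean(0)-M@loc.mean(0)
    return t,th,M,w-(loc@M.T+t)
E
python3 - <<'E'
from h import *
np.set_printoptions(precision=4,suppress=True)
P=lambda a:(a[0]/800*240+215-.35,a[1]/467*140+190-.35)
dz=.073
w=[ray("top",*P(a),dz) for a in [(302,113),(606,57),(668,365),(357,423)]]
st,sth,sM,res=fit([(.11,.11),(.11,-.11),(-.11,-.11),(-.11,.11)],w); print("scale",st,sth,res)
foot=st+sM@[.08,.08];pc=st+sM@[.095,.095]
w=[ray("top",*P(a),z) for a,z in [((33,184),.026),((48,245),.026),((236,137),.003),((250,195),.003),((68,176),.026),((82,237),.026)]]
# wedge x -> thin end (toward -y world); y left of x = +x world
wt,wth,wM,res=fit([(-.075,.023),(-.075,-.023),(.075,.023),(.075,-.023),(-.05,.023),(-.05,-.023)],w); print("wedge",wt,wth,res)
print("foot",foot,"pc",pc,"foot in wedge",wM.T@(foot-wt),"scale -y dir",sM@[0,-1],"wedge x dir",wM[:,0])
# side checks
z=lambda a:(a[0]/4+240-.4,a[1]/4+160-.4)
w=[ray("side",*z(a),dz) for a in [(325,330),(113,180),(594,208)]]
print("side deck corners",w, [st+sM@q for q in ([.11,.11],[.11,-.11],[-.11,.11])])
w=[ray("side",*z(a),zz) for a,zz in [((375,465),.003),((430,435),.003),((617,522),.026)]]
print(w,[wt+wM@q for q in([.075,.023],[.075,-.023],[-.075,-.023])])
for n,u,v in (("tin",415,137),("jar",312,118),("sc",187,352)): print(n,ray("top",u,v,.1))
o=arm.observe(); print(R.from_rotvec(o["ee_rot"]).as_matrix())
E
```

```text
scale [ 0.4558 -0.0793] 0.20258397656209906 [[-0.002  -0.0035]
 [-0.0021  0.0019]
 [ 0.0018  0.003 ]
 [ 0.0023 -0.0014]]
wedge [0.4892 0.1602] -1.2919090564586175 [[-0.0001 -0.0007]
 [ 0.0009 -0.0004]
 [-0.0012  0.0007]
 [ 0.0008  0.0021]
 [-0.0006 -0.0014]
 [ 0.0002 -0.0003]]
foot [0.5181 0.0152] pc [0.5297 0.0329] foot in wedge [ 0.1473 -0.0122] scale -y dir [ 0.2012 -0.9795] wedge x dir [ 0.2753 -0.9614]
side deck corners [array([0.5404, 0.0493, 0.073 ]), array([ 0.5844, -0.1605,  0.073 ]), array([0.331 , 0.0071, 0.073 ])] [array([0.5414, 0.0506]), array([ 0.5857, -0.1649]), array([0.3259, 0.0064])]
[array([0.5312, 0.0953, 0.003 ]), array([0.4888, 0.0846, 0.003 ]), array([0.451 , 0.2262, 0.026 ])] [array([0.532 , 0.0944]), array([0.4878, 0.0817]), array([0.4465, 0.226 ])]
tin [ 0.7423 -0.2006  0.1   ]
jar [0.7815 0.0372 0.1   ]
sc [0.2453 0.2993 0.1   ]
[[ 0.8939  0.4482 -0.0008]
 [ 0.4482 -0.8939  0.0012]
 [-0.0001 -0.0014 -1.    ]]
```

```bash
cat >> h.py <<'E'
def go(x,y,ztip,A):
    "rows values for fingertip target, jaw axis at world angle A"
    o=arm.observe(); M=R.from_rotvec(o["ee_rot"]).as_matrix()
    T=np.array([[-np.sin(A),np.cos(A),0],[np.cos(A),np.sin(A),0],[0,0,-1]]).T
    d=M.T@(np.array([x,y,ztip+.178])-o["position"])*1000
    print("shift",d.round(1),"turn",R.from_matrix(M.T@T).as_rotvec().round(3),"t",round(o["clock"],2))
def st():
    o=arm.observe(); M=R.from_rotvec(o["ee_rot"]).as_matrix()
    print("t %.2f tip"%o["clock"],(o["position"]+.178*M[:,2]).round(4),"F",o["force"].round(2),"w %.3f"%o["width"],"A %.4f"%np.arctan2(M[1,1],M[0,1]))
E
python3 -c "
from h import *
go(.531,.035,.25,.2026)
t=np.array([.4558,-.0793]);c=ray('top',560/800*240+215,278/467*140+190,.2)
print(c)"
```

```text
shift [ 490.4 -418.1  -23.5] turn [-1.000e-03 -1.000e-03 -1.309e+00] t 0.1
[ 0.42159572 -0.11517258  0.2       ]
```

```bash
python3 -m pendant '[[[0,0,-30,0,0,0,1],[490,-418,-25,0,0,-1.309,1],[490,-418,-25,0,0,-1.309,1],[490,-418,-25,0,0,-1.309,1],[490,-418,-25,0,0,-1.309,1],[490,-418,-25,0,0,-1.309,1],[490,-418,-25,0,0,-1.309,1],[490,-418,-25,0,0,-1.309,1],[490,-418,-25,0,0,-1.309,1],[490,-418,-25,0,0,-1.309,1],[490,-418,-25,0,0,-1.309,1],[490,-418,-25,0,0,-1.309,1],[490,-418,-25,0,0,-1.309,1],[490,-418,-25,0,0,-1.309,1],[490,-418,-25,0,0,-1.309,1]]]' 20; python3 -c "
from h import *
st();go(.531,.035,.10,.2026)
import cv2
for n in('side','top'): cv2.imwrite(f'pics/{n}1.png',get_image(n)[:,:,::-1])"
```

```text
clock: 1.98
position: [0.5306, 0.033, 0.4297]
ee_rot: [1.988, 2.432, -0.001]
force: [0.8, 0.1, -0.5]
width: 0.005
t 1.98 tip [0.5305 0.0328 0.2517] F [ 0.79  0.07 -0.45] w 0.005 A 0.2005
shift [  2.    0.9 151.7] turn [-0.     0.001 -0.002] t 1.98
```

Arrived over the corner. Next I go down to a tip height of 0.10 and check the lateral position.

```bash
python3 -m pendant '[[[2,1,60,0,0,0,1],[2,1,110,0,0,0,1],[2,1,150,0,0,0,1],[2,1,150,0,0,0,1]]]'; python3 -c "
from h import *
st()
import cv2
t=get_image('top')[:,:,::-1];s=get_image('side')[:,:,::-1]
cv2.imwrite('pics/c2.png',cv2.hconcat([cv2.resize(t[170:330,215:415],(400,320)),cv2.resize(s[140:300,230:430],(400,320))]))"
```

```text
clock: 2.58
position: [0.5302, 0.0358, 0.2775]
ee_rot: [-1.983, -2.432, 0.006]
force: [0.0, 1.0, 0.2]
width: 0.001
t 2.58 tip [0.5293 0.0357 0.0995] F [0.01 0.98 0.18] w 0.001 A 0.2024
```

View pics/c2.png

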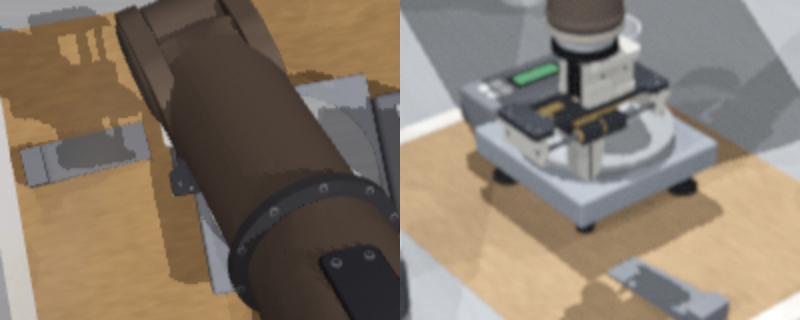

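The side crop shows the closed fingers (583,175) standing over the near deck corner (583,215), off the platter. I'll press down slowly in small increments.

```bash
python3 -m pendant '[[[1,1,15,0,0,0,1],[1,1,22,0,0,0,1],[1,1,26,0,0,0,1],[1,1,28,0,0,0,1],[1,1,28,0,0,0,1]]]'; python3 -c "
from h import *
st()"
```

```text
clock: 3.3
position: [0.5322, 0.0379, 0.2518]
ee_rot: [1.985, 2.435, -0.0]
force: [-0.4, -0.6, -0.0]
width: 0.007
t 3.30 tip [0.5322 0.0379 0.0738] F [-0.45 -0.57 -0.01] w 0.007 A 0.2030
```

```bash
python3 -m pendant '[[[0,0,2,0,0,0,1],[0,0,4,0,0,0,1],[0,0,4,0,0,0,1]]]'; python3 -c "
from h import *
st()"
```

```text
clock: 3.68
position: [0.5328, 0.0388, 0.2486]
ee_rot: [1.983, 2.435, 0.004]
force: [-0.8, 2.5, 7.5]
width: 0.003
t 3.67 tip [0.5332 0.0391 0.0706] F [-0.77  2.48  7.47] w 0.003 A 0.2037
```

```bash
python3 -m pendant '[[[0,0,2,0,0,0,1],[0,0,3,0,0,0,1],[0,0,3,0,0,0,1]]]'; python3 -c "
from h import *
st()"
```

```text
clock: 4.05
position: [0.5332, 0.0396, 0.2459]
ee_rot: [1.983, 2.435, 0.007]
force: [0.6, 4.7, 8.2]
width: 0.006
t 4.05 tip [0.5338 0.04   0.0679] F [0.57 4.65 8.23] w 0.006 A 0.2043
```

```bash
python3 -m pendant '[[[0,0,2,0,0,0,1],[0,0,3,0,0,0,1],[0,0,3,0,0,0,1]]]'; python3 -c "
from h import *
st()"
```

```text
clock: 4.42
position: [0.5336, 0.0402, 0.2433]
ee_rot: [1.982, 2.436, 0.009]
force: [1.4, 7.1, 8.5]
width: 0.009
t 4.42 tip [0.5345 0.0409 0.0653] F [1.41 7.06 8.53] w 0.009 A 0.2048
```

```bash
python3 -m pendant '[[[0,0,1,0,0,0,1],[0,0,2,0,0,0,1],[0,0,2,0,0,0,1]]]'; python3 -c "
from h import *
st()"
```

```text
clock: 4.8
position: [0.5337, 0.0406, 0.2419]
ee_rot: [1.981, 2.435, 0.01]
force: [-0.9, 7.5, 16.0]
width: 0.006
t 4.80 tip [0.5347 0.0413 0.0639] F [-0.86  7.52 16.02] w 0.006 A 0.2051
```

The vertical force jumped from 8.5 to 16 N at tip z 0.064, so the foot is on the bench. I'll confirm in the side view, then let go.

```bash
python3 -m pendant '[[[0,0,0.5,0,0,0,1],[0,0,0.5,0,0,0,1]]]'; python3 -c "
from h import *
import cv2
st()
s=get_image('side')[:,:,::-1];s0=cv2.imread('pics/side0.png')
cv2.imwrite('pics/c3.png',cv2.hconcat([cv2.resize(s0[190:270,250:400],(400,213)),cv2.resize(s[190:270,250:400],(400,213))]))"
```

```text
clock: 5.05
position: [0.5337, 0.0407, 0.2418]
ee_rot: [1.981, 2.435, 0.011]
force: [-2.7, 7.1, 20.9]
width: 0.005
t 5.05 tip [0.5348 0.0413 0.0638] F [-2.7   7.11 20.9 ] w 0.005 A 0.2052
```

View pics/c3.png

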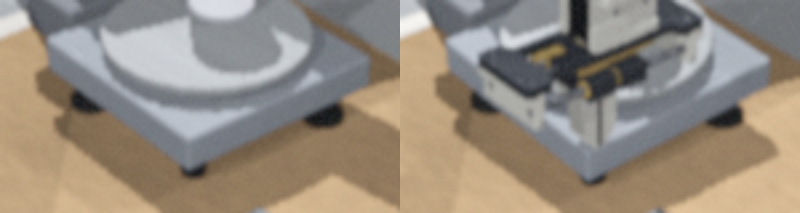

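Compared with the start, the right crop shows the corner and foot lower, with the foot on the bench at (593,180). Now I release slowly.

```bash
python3 -m pendant '[[[0,0,-3,0,0,0,1],[0,0,-6,0,0,0,1],[0,0,-9,0,0,0,1],[0,0,-12,0,0,0,1],[0,0,-16,0,0,0,1],[0,0,-40,0,0,0,1],[0,0,-60,0,0,0,0.7],[0,0,-60,0,0,0,0.7]]]'; python3 -c "
from h import *
st(); go(.456,.276,.12,.279)"
```

```text
clock: 6.1
position: [0.5327, 0.038, 0.3005]
ee_rot: [1.984, 2.433, 0.003]
force: [-1.1, 0.5, -0.5]
width: 0.137
t 6.10 tip [0.5332 0.0381 0.1225] F [-1.08  0.54 -0.48] w 0.137 A 0.2026
shift [248.6 -27.3   2.3] turn [ 0.003  0.    -0.076] t 6.1
```

```bash
python3 -m pendant '[[[62,-7,0,0,0,-0.02,0.7],[124,-14,0,0,0,-0.04,0.7],[186,-20,0,0,0,-0.06,0.7],[248,-27,0,0,0,-0.076,0.7],[248,-27,0,0,0,-0.076,0.7],[248,-27,50,0,0,-0.076,0.7],[248,-27,90,0,0,-0.076,0.7],[248,-27,90,0,0,-0.076,0.7]]]'; python3 -c "
from h import *
import cv2
st(); go(.456,.276,.01,.279)
t=get_image('top')[:,:,::-1];s=get_image('side')[:,:,::-1]
cv2.imwrite('pics/c4.png',cv2.hconcat([cv2.resize(t[170:330,185:385],(400,320)),cv2.resize(s[160:320,270:470],(400,320))]))
cv2.imwrite('pics/top4.png',t)"
```

```text
clock: 7.1
position: [0.4548, 0.2736, 0.2063]
ee_rot: [-1.89, -2.507, 0.01]
force: [0.9, -0.4, -0.3]
width: 0.148
t 7.10 tip [0.4539 0.2729 0.0283] F [ 0.86 -0.43 -0.35] w 0.148 A 0.2785
shift [ 2.   1.9 18.3] turn [-0.006  0.002 -0.001] t 7.1
```

View pics/c4.png

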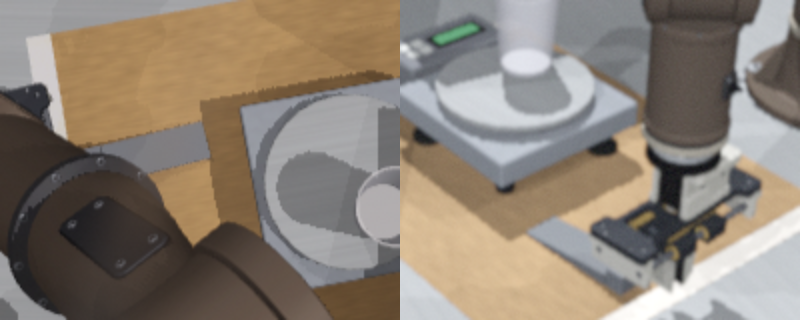

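```bash
python3 -m pendant '[[[2,2,12,0,0,0,0.7],[2,2,18,0,0,0,0.7],[2,2,18,0,0,0,0.7]]]'; python3 -c "
from h import *
st()
p=ray('side',322.2,255.4,.008);d=p-camera_model('side')['position'];d[2]=0;d/=np.linalg.norm(d);print(p,p+.012*d)
p1=ray('side',313+.0,253,.0)
"
```

```text
clock: 7.58
position: [0.4571, 0.2778, 0.1911]
ee_rot: [1.891, 2.509, -0.0]
force: [-0.8, -0.2, 0.3]
width: 0.151
t 7.58 tip [0.4571 0.2777 0.0131] F [-0.79 -0.17  0.32] w 0.151 A 0.2790
[0.52062567 0.01774076 0.008     ] [0.51514688 0.00706448 0.008     ]
```

```bash
python3 -m pendant '[[[-15,0,0,0,0,0,0.7],[-28,-1,0,0,0,0,0.7],[-36,-1.4,0,0,0,0,0.7],[-44,-1.8,0,0,0,0.01,0.7],[-52,-2.2,0,0,0,0.02,0.7],[-60,-2.6,0,0,0,0.03,0.7],[-68,-3,0,0,0,0.038,0.7],[-76,-3.4,0,0,0,0.045,0.7],[-84,-3.8,0,0,0,0.05,0.7],[-92,-4.2,0,0,0,0.055,0.7],[-100,-4.6,0,0,0,0.06,0.7],[-100,-4.6,0,0,0,0.06,0.7]]]'; python3 -c "
from h import *
import cv2
st()
t=get_image('top')[:,:,::-1];s=get_image('side')[:,:,::-1]
cv2.imwrite('pics/c5.png',cv2.hconcat([cv2.resize(t[190:290,215:340],(400,320)),cv2.resize(s[190:310,270:420],(400,320))]))"
```

```text
clock: 9.07
position: [0.4804, 0.1794, 0.1911]
ee_rot: [1.967, 2.449, -0.001]
force: [-0.2, -0.4, 0.7]
width: 0.151
t 9.07 tip [0.4804 0.1792 0.0131] F [-0.22 -0.41  0.66] w 0.151 A 0.2175
```

View pics/c5.png

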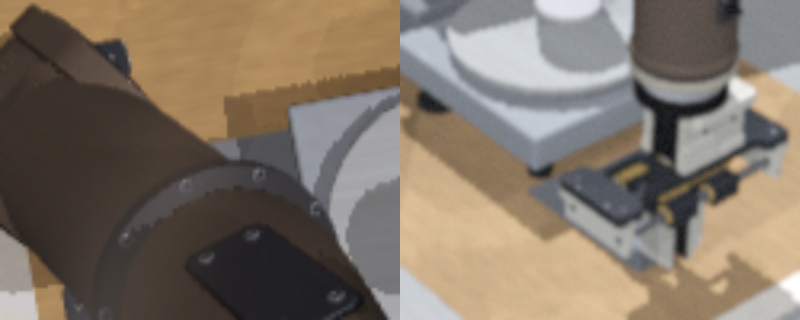

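```bash
python3 -c "
from h import *
print('side thin corner',ray('side',319.8,261,.002))
print('top edge',ray('top',215+218*.3125,190+142*.3125,.012),ray('top',215+286*.3125,190+129*.3125,.008))
A=.2175;M=np.array([[np.sin(A),np.cos(A)],[-np.cos(A),np.sin(A)]])
x=M[:,0];tip=np.array([.4804,.1792]);b=tip+.0095*x
print('pred thin corner, lateral-centred',b+M@[.15,.023],'edge',b+M@[.07,.023])
f=np.array([.517,.0125]);print('foot in pred',M.T@(f-b)-[.075,0])"

```

```text
side thin corner [0.5324429  0.02814455 0.002     ]
top edge [0.52059068 0.10011939 0.012     ] [0.53218427 0.04918456 0.008     ]
pred thin corner, lateral-centred [0.5372765  0.02842098] edge [0.52001336 0.10653617]
foot in pred [ 0.08617043 -0.00023436]
```

```bash
python3 -m pendant '[[[-6,0,0,0,0,0,0.7],[-12,0,0,0,0,0,0.7],[-18,0,0,0,0,0,0.7],[-24,0,0,0,0,0,0.7],[-24,0,0,0,0,0,0.7]]]'; python3 -c "
from h import *
st()"
```

```text
clock: 9.8
position: [0.4856, 0.1562, 0.1911]
ee_rot: [1.967, 2.449, -0.001]
force: [-0.0, -0.5, -0.4]
width: 0.153
t 9.80 tip [0.4856 0.1561 0.0131] F [-0.02 -0.5  -0.4 ] w 0.153 A 0.2178
```

```bash
python3 -m pendant '[[[-4,0,0,0,0,0,0.7],[-8,0,0,0,0,0,0.7],[-8,0,0,0,0,0,0.7]]]'; python3 -c "
from h import *
st()"
```

```text
clock: 10.18
position: [0.4873, 0.1487, 0.1912]
ee_rot: [1.966, 2.45, -0.001]
force: [-0.2, -0.2, -0.4]
width: 0.15
t 10.18 tip [0.4873 0.1487 0.0132] F [-0.24 -0.2  -0.41] w 0.150 A 0.2184
```

```bash
python3 -m pendant '[[[-3,0,0,0,0,0,0.7],[-5,0,0,0,0,0,0.7],[-5,0,0,0,0,0,0.7]]]'; python3 -c "
from h import *
st()"
```

```text
clock: 10.55
position: [0.4883, 0.1441, 0.1912]
ee_rot: [1.966, 2.45, -0.0]
force: [0.0, 0.9, 0.5]
width: 0.149
t 10.55 tip [0.4883 0.144  0.0132] F [0.01 0.91 0.5 ] w 0.149 A 0.2186
```

```bash
python3 -m pendant '[[[-2,0,0,0,0,0,0.7],[-4,0,0,0,0,0,0.7]]]'
```

```text
clock: 10.8
position: [0.4892, 0.1404, 0.1912]
ee_rot: [-1.965, -2.451, -0.0]
force: [0.6, 0.5, 0.1]
width: 0.149
```

```bash
python3 -m pendant '[[[-2,0,0,0,0,0,0.7],[-4,0,0,0,0,0,0.7]]]'
```

```text
clock: 11.05
position: [0.49, 0.1364, 0.1912]
ee_rot: [1.965, 2.451, -0.0]
force: [-0.3, -0.2, -0.1]
width: 0.151
```

```bash
python3 -m pendant '[[[-2,0,0,0,0,0,0.7],[-3,0,0,0,0,0,0.7]]]'
```

```text
clock: 11.3
position: [0.4907, 0.1334, 0.1912]
ee_rot: [1.966, 2.451, -0.0]
force: [-0.2, -0.6, 0.1]
width: 0.151
```

```bash
python3 -c "
from h import *
import cv2
t=get_image('top')[:,:,::-1];s=get_image('side')[:,:,::-1]
cv2.imwrite('pics/c6.png',cv2.hconcat([cv2.resize(t[190:290,215:340],(400,320)),cv2.resize(s[190:310,270:420],(400,320))]))"
```

```text
(no output)
```

View pics/c6.png

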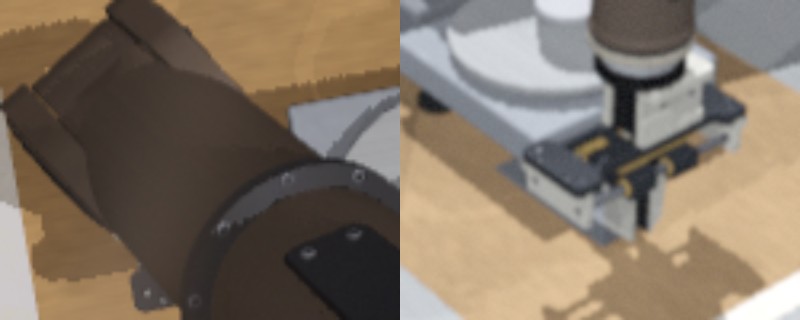

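The wedge is moving with the hand: its thin corner is now at side crop (497,168), past the foot. I continue in small steps, watching the force.

```bash
python3 -m pendant '[[[-2,0,0,0,0,0,0.7],[-4,0,0,0,0,0,0.7]]]'
```

```text
clock: 11.65
position: [0.4914, 0.1304, 0.1913]
ee_rot: [-1.964, -2.451, -0.002]
force: [-2.0, 5.8, -0.7]
width: 0.146
```

```bash
python3 -m pendant '[[[-2,0,0,0,0,0,0.7],[-3,0,0,0,0,0,0.7]]]'
```

```text
clock: 11.9
position: [0.4917, 0.129, 0.1913]
ee_rot: [-1.961, -2.451, -0.005]
force: [-3.3, 11.5, -1.4]
width: 0.151
```

```bash
python3 -m pendant '[[[-2,0,0,0,0,0,0.7],[-3,0,0,0,0,0,0.7]]]'
```

```text
clock: 12.15
position: [0.4926, 0.1264, 0.1914]
ee_rot: [-1.961, -2.452, -0.006]
force: [-2.0, 11.1, -1.7]
width: 0.147
```

It became snug at TCP y≈0.130: the force rose to 11 N and then levelled off as jacking began. I back off here.

```bash
python3 -m pendant '[[[5,0,0,0,0,0,0.7],[15,0,0,0,0,0,0.7],[40,0,0,0,0,0,0.7],[70,0,-20,0,0,0,1],[70,0,-80,0,0,0,1],[70,0,-110,0,0,0,1],[70,0,-110,0,0,0,1]]]'; python3 -c "
from h import *
import cv2
st(); go(.531,.038,.12,.2026)
t=get_image('top')[:,:,::-1];s=get_image('side')[:,:,::-1]
cv2.imwrite('pics/c7.png',cv2.hconcat([cv2.resize(t[190:290,235:360],(400,320)),cv2.resize(s[190:310,270:420],(400,320))]))"
```

```text
clock: 13.02
position: [0.4782, 0.1928, 0.3035]
ee_rot: [1.964, 2.448, 0.006]
force: [0.8, -0.6, -0.7]
width: 0.002
t 13.03 tip [0.479  0.193  0.1255] F [ 0.83 -0.61 -0.69] w 0.002 A 0.2186
shift [-162.6   17.9    5.6] turn [ 0.005 -0.     0.016] t 13.03
```

View pics/c7.png

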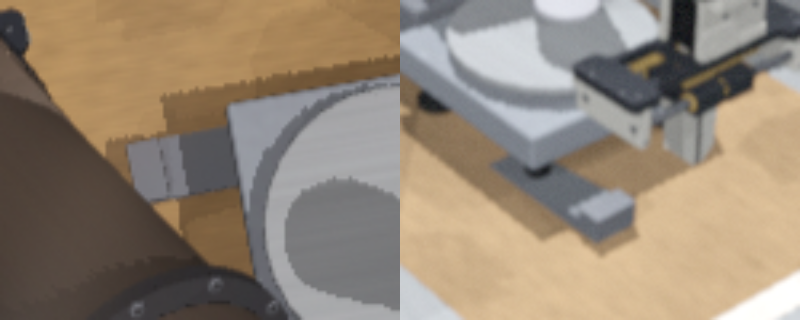

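The wedge now lies under the foot, with its heel at top crop (127,146)-(142,203) and the foot at side crop (538,168), near the wedge's centre line. I go over the corner and press again.

```bash
python3 -m pendant '[[[-55,6,0,0,0,0,1],[-110,12,0,0,0,0.01,1],[-162,18,0,0,0,0.016,1],[-162,18,0,0,0,0.016,1],[-162,18,25,0,0,0.016,1],[-162,18,40,0,0,0.016,1],[-162,18,46,0,0,0.016,1],[-162,18,46,0,0,0.016,1]]]'; python3 -c "
from h import *
st()
P=lambda a:(235+a[0]*.3125,190+a[1]*.3125)
w=[ray('top',*P(a),.026)[:2] for a in((127,146),(142,203))];print(w)
c=(w[0]+w[1])/2
A=.2186;M=np.array([[np.sin(A),np.cos(A)],[-np.cos(A),np.sin(A)]])
for f in ([.518,.015],[.515,.007]): print(M.T@(np.array(f)-c)-[.075,0])"
```

```text
clock: 14.12
position: [0.5302, 0.0384, 0.2548]
ee_rot: [-1.983, -2.435, 0.001]
force: [-0.4, 0.4, 0.9]
width: 0.004
t 14.12 tip [0.53   0.0384 0.0768] F [-0.43  0.37  0.95] w 0.004 A 0.2038
[array([0.51538841, 0.11950041]), array([0.47305649, 0.10711444])]
[0.02612438 0.00189244]
[ 0.03328341 -0.00277108]
```

```bash
python3 -m pendant '[[[0,0,2,0,0,0,1],[0,0,4,0,0,0,1],[0,0,4,0,0,0,1]]]'
```

```text
clock: 14.5
position: [0.5306, 0.038, 0.2517]
ee_rot: [1.985, 2.434, 0.001]
force: [-0.6, -0.1, 2.5]
width: 0.005
```

```bash
python3 -m pendant '[[[0,0,1,0,0,0,1],[0,0,1.5,0,0,0,1],[0,0,1.5,0,0,0,1]]]'
```

```text
clock: 14.88
position: [0.5306, 0.0382, 0.2514]
ee_rot: [1.984, 2.434, 0.001]
force: [-5.7, -1.6, 19.7]
width: 0.001
```

19.7 N at the corner and the tip moved only 0.3 mm, so it no longer rocks. I hold briefly, release slowly, then clear the hand.

```bash
python3 -m pendant '[[[0,0,0,0,0,0,1],[0,0,0,0,0,0,1],[0,0,0,0,0,0,1],[0,0,0,0,0,0,1]]]'; python3 -m pendant '[[[0,0,-1,0,0,0,1],[0,0,-2,0,0,0,1],[0,0,-4,0,0,0,1],[0,0,-15,0,0,0,1],[0,0,-60,0,0,0,1],[0,0,-120,0,0,0,1],[0,0,-150,0,0,0,1],[40,0,-150,0,0,0,1],[100,60,-150,0,0,0,1],[160,60,-150,0,0,0,1],[220,60,-150,0,0,0,1],[250,60,-150,0,0,0,1],[250,60,-150,0,0,0,1],[250,60,-150,0,0,0,1]]]'; python3 -c "
from h import *
import cv2
st()
t=get_image('top')[:,:,::-1];s=get_image('side')[:,:,::-1]
cv2.imwrite('pics/c8.png',cv2.hconcat([cv2.resize(t[180:340,225:425],(400,320)),cv2.resize(s[140:300,230:430],(400,320))]));cv2.imwrite('pics/top8.png',t);cv2.imwrite('pics/side8.png',s)"
```

```text
clock: 15.38
position: [0.5305, 0.0382, 0.2514]
ee_rot: [1.984, 2.434, 0.001]
force: [-5.4, -0.6, 20.9]
width: 0.004
clock: 17.12
position: [0.539, 0.2943, 0.3999]
ee_rot: [1.985, 2.434, -0.001]
force: [0.3, -0.5, -0.2]
width: -0.002
t 17.12 tip [0.539  0.2942 0.2219] F [ 0.31 -0.54 -0.19] w -0.002 A 0.2028
```

View pics/c8.png

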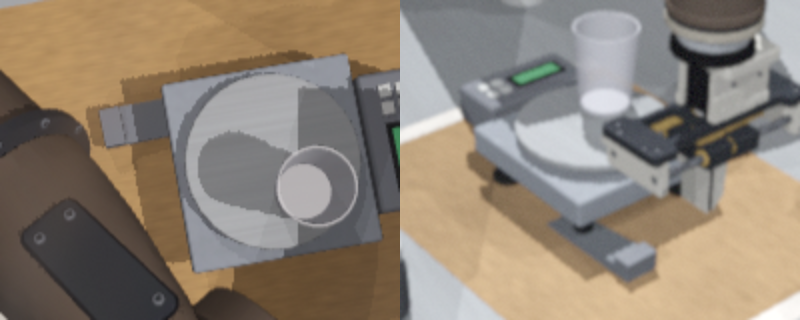

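The final view shows the cup upright on the platter, the deck corner at (163,87), within about 2 mm of its start, and the wedge under the foot at (582,222). The hand is clear, so I hand in.

```bash
python3 -c "
from h import *
st(); arm.sign_off()"
```

```text
t 17.23 tip [0.5395 0.2932 0.2219] F [-0.33 -1.27 -0.03] w 0.004 A 0.2007
the job is handed in; nothing more can be done
```

The scale no longer rocks: the wedge is snug under the padless foot, and the job is handed in at about 17 s of the 61 s allowed.

- **First press:** I pressed the bare corner about 10 mm down. The force rose from 8.5 to 21 N as the foot met the bench, then I let it come back.
- **Wedge:** I pushed it by its heel, thin end first, until the force rose from about 0 to 11 N and levelled off. That was about 4 mm of travel past first contact, which lifts the foot less than about 0.5 mm by the wedge's slope.
- **Proof press:** I held about 20 N on the corner for 0.5 s and the fingertips sank only 0.3 mm.

**Last checks:**
- By the cameras, the foot sits about 26 to 33 mm ahead of the wedge's middle and within 3 mm of its centre line.
- The deck corner is within about 2 mm of where it started, the cup is upright, and the hand is clear.
- The two cameras disagreed by up to about 8 mm on the foot's position, but either reading is inside the limits.
- I could not measure the resting force between wedge and foot. I infer it from the push levelling off as jacking began and the stiff second press.
- I kept away from the tin, spare cup and jar, but did not measure their positions again at the end.

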